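# Crank the screw clamp tight on the aluminium profile

### The arm

A 6-joint arm with a two-finger parallel gripper is mounted at the origin on the work surface. World frame = base frame: x ahead of the robot, y to its left, z up, the work surface at z = 0. Lengths are in mm, angles in rad, forces in N, time in s.
With the tool pointing down it reaches from about 350 to 1000 mm from the base axis. Payload 7.1 kg.
Tool frame: the origin (TCP) lies on the centre line of the jaws, within the pads' length; the fingertips stand 25 mm ahead of it and the grasp point (between the pads) lies 6 mm ahead of it; z points along the fingers, x is the direction in which the jaws open and shut, and the axes are right-handed (so a half turn about z gives the same grasp; the last joint's range is limited). The gripper opens to 85 mm and grips with 20 to 120 N. Pads are 22 mm wide; open, the fingers measure 114 mm over their backs; the gripper's body (76 mm by 85 mm) begins 54 mm behind the grasp point. The pads swing forward as they close: fully open they stand 13 mm farther back than shut.
Start: joints at [1.307, 0.423, 1.63, -0, 1.089, -0.019], TCP at [151.445, 606.357, 217.919] pointing down, gripper open.
Joint ranges: [-3, 3], [-0.9, 2.11], [0.09, 2.58], [-1.31, 4.45], [0.11, 2.69], [-2.54, 2.54]. Speed limits (rad/s): [2.39, 2.39, 3.01, 3.14, 3.14, 3.14].

### API

Orientations are given as a unit quaternion [w, x, y, z].
In Python, from bench import arm gives the robot as it stands.
- The arm moves only by the tool send_rows, never from a script. Its argument "motion" is a list that holds one entry, the list of rows, each a list of 7 numbers: the shift along the tool's x, y, z each as a share of 0.02 m, from -1 to 1, then the turn, a rotation vector about the tool's x, y, z each as a share of 360 degrees, from -1 to 1, then the gripper's target within -1 to 1 (fully open at 1, half-way at 0, shut at -1). A call has 1 to 12 rows; each row shifts and turns the commanded pose from where the row before left it, along the tool's axes as they then stand; what a row does not reach is not made up. A row lasts 1/8 s, in which the tool goes at most 62.5 mm and 10.7 degrees, less where a joint would pass 70% of its speed; a pose out of reach is approached as far as the arm can. A call with a number of a shift or a turn outside -1 to 1 is refused whole. A call with a gripper value outside its range is refused whole. The fingers move at their own pace and stop on an object; "squeeze" is the grip in N (left out, the last holds). Time passes only in rows, so rows that do not move let the fingers close. It gives the time, the measured TCP pose, the force and the opening at its end, in the units of the state.
- arm.state(): the state, without advancing time (a new reading comes with each control period).
- arm.capture(name): name is "scene" or "top" or "wrist"; returns (picture, depth): 420x560x3 uint8, red, green, blue; 420x560 float32, mm along the optical axis (not along the pixel's ray), 0 where there is no reading.
- arm.get_calibration(name): a dict with "camera_matrix" (3x3 intrinsics, pixels), "R" (3x3) and "t" (3): a world point X has camera coordinates R X + t; the wrist camera has in their place "T_tool_cam" (4x4, takes a point from camera to tool coordinates, whose origin is the TCP and whose axes are the tool frame's). Camera axes: x right, y down, z forward; pixel columns grow to the right and rows downward; lengths in mm; the calibration is good to about 2 mm. A picture is of the moment at which its call begins: read the wrist's pose just before it. get_calibration takes no time and is no camera call.
- arm.finish_job(): hands the job in, once; it reports no verdict.
Trained networks look in the newest picture that a camera, given by its name, has taken for a name from the list of things; names that differ only in an ending like _2 or _b are one class to them, and where a whole thing is asked for, a point or a joint stands for the part that bears it (a point fixed in the world has none). Each returns a list of dicts, best first, with "score" (0 to 1); they miss things now and then, are a little off and sometimes report something else, mostly with a low value. They report only what shows in the picture. A call takes as long as a camera call. They do not tell look-alikes from the thing itself.
- arm.recognise(camera, name): "box" ([left, top, right, bottom] in pixels, round what is visible of it).
- arm.silhouettes(camera, name): "region" (420x560 bool, what is visible of it) and "box" ([left, top, right, bottom] in pixels, round what is visible of it).
- arm.landmark_of(camera, name): "location" ([column, row] in pixels: a listed point, or the origin of a listed thing).
The state is a dict: "clock": time; "joint_positions": joint angles; "joint_velocities": joint speeds; "joint_torque": joint torques, N m; "tool_pos": TCP position; "orientation": TCP orientation; "force": force on the tool from outside, world axes, zero at the start; "torque": the same for the moment, N m; "gripper_width": finger opening in mm.
Only numpy, scipy, OpenCV 4.12 (cv2) and the standard library are available. Lean on these libraries where they do the work, as an engineer would, in place of code of your own. Each camera call takes 0.05 s, during which the arm holds its last target. There are 200 camera calls.

### The job

Clamp the aluminium profile: fit the loose crank fully home on the square shaft of the blue screw clamp, pressing it on gently, and turn it clockwise (seen from above) until the red jaw holds the profile firmly, tight by hand but not forced. Then lift the crank off and set it down flat on the plywood board, without dropping it, and leave the screwdriver and the two bins alone.

Things in the scene. Friction and masses are not known exactly. Their poses are not given: they have to be found in the camera images.
- crank: Loose steel crank, 0.29 kg, lying flat on the plywood board. Origin: centre of the hub's flat underside, z up. Hub: square block 26 x 26 mm, 46 mm high, faces along the crank's x and y, to be pinched across its y faces. A flat arm (14 mm wide, 10 mm thick, level with the underside) runs along +x to x = 85 mm and carries an upright black grip at x = 75 mm.
- socket_mouth (a point): Middle of the crank's socket mouth, at the crank's origin. The socket is a square hole in the hub's underside, 13.4 mm wide, 24 mm deep, its faces parallel to the hub's.
- crank_knob (a point): On the axis of the crank's black grip, 36 mm above the crank's underside, 75 mm from the hub's axis. The grip is round, 22 mm in diameter, from 13 to 59 mm above the underside, free to spin about its own upright axis; take it from above.
- shaft: Upright square steel shaft, 12 x 12 mm, 21 mm tall, top 3 mm tapered to 10 x 10 mm. Origin: its foot, on the axis; faces along its x and y. Friction (0.2 Nm, 2.7 N at the crank's grip while turning) holds it where left. Clockwise from above closes the jaw, 6.4 mm per radian. The crank fits at any quarter turn. Do not press the crank with over 40 N before it is home.
- shaft_foot (a point): Foot of the square shaft, on its axis, on the flat top of the gearbox (82 mm above the table). The crank is home when its underside rests here.
- clamp: Screw clamp bolted to the table. Origin: on the table under the shaft axis, z up. Blue gearbox 70 x 70 mm, its steel collar 82 mm high round the shaft; a dark base plate, 90 mm wide, 15 mm thick, runs along +y to y = 175 mm. The face of the blue back jaw stands anywhere from y = 134 to 146 mm, fixed differently each time, its top 63 mm high: all of it lies below the crank's sweep.
- jaw: Red moving jaw, 80 mm wide, top 62 mm high, driven along the clamp's +y; its springy black pad (30 N/mm, face 11 mm to +y of the origin, which is on the table) pushes the profile to the back jaw, 2.5 to 7.2 rad of turning in all, then the crank stiffens. Firm: 6 to 8 N across the arm at the grip while turning (40 to 60 N on the profile, about 30 N once released). Over 120 N (13 N) dents it.
- profile: Loose piece of aluminium extrusion, 40 x 40 mm, 100 mm long (its x), lying on the clamp's base plate between the jaws. Origin: centre of its underside. It only needs to be clamped where it is. When it is firmly clamped, the crank's grip, held still after turning, pushes back with about 4 N (less than while turning, because of the shaft's friction).
- board: Plywood board fixed on the table, 220 mm (x) by 200 mm (y), 12 mm thick. Origin: centre of its underside; its top is at 12 mm. The crank starts here and goes back here, anywhere with its hub on the board and lying flat.
- screwdriver: Screwdriver with orange handle, about 200 mm long, lying on the table beside the clamp. Bystander.
- red_bin: Small red bin with brackets, 120 x 100 mm, 60 mm high, origin at the centre of its underside. Bystander.
- blue_bin: Blue bin with rollers, 150 x 110 mm, 75 mm high, origin at the centre of its underside. Bystander.
Things that resemble listed ones, but are neither listed nor needed, are in the scene too. What is shaped like the clamp but green or turquoise is not meant. Of the things shaped like the profile, the aluminium one is meant.

How it is judged (in metres and radians):
On the way, in this order (a step that is already met when the one before it is completed fails the run):
1. the crank is fully home on the square shaft (horizontal distance between socket_mouth and shaft_foot below 0.004 m and z of socket_mouth in the frame of shaft_foot below 0.004 m and angle between crank's own z axis and vertical below 0.08 rad), for 0.2 s.
2. with the crank on the shaft, the jaw grips the profile with more than 20 N (all of step 1 and contact force between jaw and profile above 20 N), for 0.2 s.
3. the crank is lifted off the shaft (z of socket_mouth in the frame of shaft_foot above 0.024 m), for 0.1 s.
At the end, for the whole second after the job is handed in: The jaw presses the profile with more than 15 N; the crank lies flat (within 0.06 rad) and still, with its hub on the plywood board (contact force between jaw and profile above 15 N and x of socket_mouth in the frame of board between -0.11 and 0.11 m and y of socket_mouth in the frame of board between -0.1 and 0.1 m and z of socket_mouth in the frame of board between 0.009 and 0.016 m and angle between crank's own z axis and vertical below 0.06 rad and linear speed of each of crank, profile below 0.02 m/s); the robot touches nothing.
It fails at once if the profile is clamped with more than 120 N (contact force between jaw and profile above 120 N).
It fails at once if the crank is pressed on the clamp with more than 40 N before it is home (z of socket_mouth in the frame of shaft_foot above 0.008 m and contact force between crank and clamp above 40 N).
It fails at once if the crank is let fall (more than about 1 cm of free fall) (contact force between crank and anything else below 0.05 N and linear speed of crank above 0.45 m/s).
It fails at once if the screwdriver or a bin is moved by more than 2 cm (distance of any of screwdriver, red_bin, blue_bin from where it was at the start of the episode above 0.02 m).
It also fails if it takes over 72 s, if anything falls off the work surface, if the arm or the gripper's body presses on something with over 40 N, if the wrist force passes 120 N, or if a joint passes its speed limit or range.

## Working session

There is one attempt and no reset: what is moved stays moved. The work goes in short steps, Python scripts to look and compute and a tool call to move; the robot and the scene stay as the last step left them, time stands still between calls to the robot, and variables do not carry over. Pictures are saved under pics/ and viewed, about 8 in all and at most 12, crops included, and the job is handed in when it is done.

Besides the shell and the picture viewer there is one more tool, called after "Call:" by a JSON object that holds its "api" and its "payload". send_rows: Moves the arm, as the interface text tells. Shift numbers are shares of 0.02 m and turn numbers shares of 360 degrees, none past 1 either way. Its arguments: {"type":"object","properties":{"motion":{"type":"array"},"squeeze":{"type":"number"}},"required":["motion"]}

```bash
mkdir -p pics; ls; python3 - <<'E'
from bench import arm
import cv2,numpy as np
for c in ("scene","top"):
    p,d=arm.capture(c); cv2.imwrite(f"pics/{c}0.png",p[:,:,::-1]); np.save(f"{c}0.npy",d)
    k=arm.get_calibration(c); print(c,k)
    for n in ("crank","clamp","board","profile","jaw"):
        print(n,[(round(r["score"],2),np.round(r["box"])) for r in arm.recognise(c,n)][:4])
    for n in ("socket_mouth","crank_knob","shaft_foot"):
        print(n,[(round(r["score"],2),np.round(r["location"],1)) for r in arm.landmark_of(c,n)][:4])
print(arm.state()); print(arm.get_calibration("wrist"))
E
```

```text
pics
scene {'camera_matrix': array([[397.76323245,   0.        , 277.98850751],
       [  0.        , 397.76323245, 210.22489667],
       [  0.        ,   0.        ,   1.        ]]), 'R': array([[-0.06221325,  0.99798178, -0.01272351],
       [ 0.68165389,  0.03317496, -0.73092229],
       [-0.72902502, -0.05414608, -0.68234208]]), 't': array([ -34.18385966, -358.0952919 , 1405.54415424])}
crank [(0.56, array([119., 170., 161., 195.]))]
clamp [(0.96, array([401., 143., 486., 185.])), (0.94, array([228., 141., 306., 193.])), (0.63, array([278., 193., 374., 249.]))]
board [(0.73, array([105., 170., 208., 231.]))]
profile [(0.93, array([328., 158., 355., 192.])), (0.6, array([326., 197., 360., 238.])), (0.24, array([102., 169., 211., 232.]))]
jaw [(0.79, array([437., 151., 454., 178.])), (0.68, array([309., 200., 332., 236.])), (0.46, array([252., 150., 266., 178.]))]
socket_mouth [(0.66, array([161.7, 200.1])), (0.63, array([154.8, 191.4]))]
crank_knob [(0.55, array([127.1, 185. ]))]
shaft_foot [(0.82, array([299. , 207.2])), (0.74, array([428.4, 150.3])), (0.55, array([242.1, 155.2])
[... 1679 characters left out ...]
,  9.46985173e-06]), 'force': array([-0.33091926,  0.66667238, -0.34571008]), 'torque': array([-0.02489077, -0.02500401, -0.01331238]), 'gripper_width': 85.72177826866819}
{'camera_matrix': array([[365.08838284,   0.        , 285.89993406],
       [  0.        , 365.08838284, 208.9137961 ],
       [  0.        ,   0.        ,   1.        ]]), 'T_tool_cam': array([[ 9.99999927e-01,  3.31296268e-04, -1.89587199e-04,
        -9.38599299e-02],
       [-2.59879857e-04,  9.54707168e-01,  2.97546897e-01,
        -7.62740627e+01],
       [ 2.79576435e-04, -2.97546826e-01,  9.54707185e-01,
        -1.56192153e+02],
       [ 0.00000000e+00,  0.00000000e+00,  0.00000000e+00,
         1.00000000e+00]])}
```

View pics/top0.png

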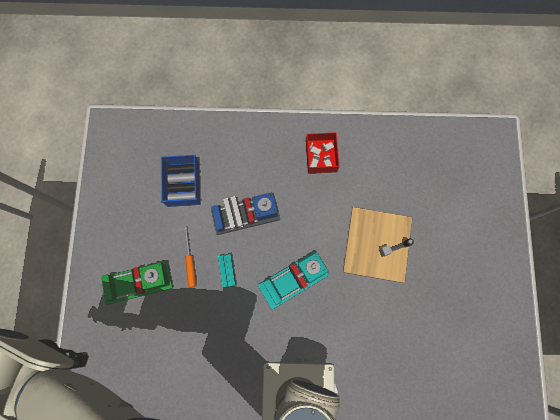

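View pics/scene0.png

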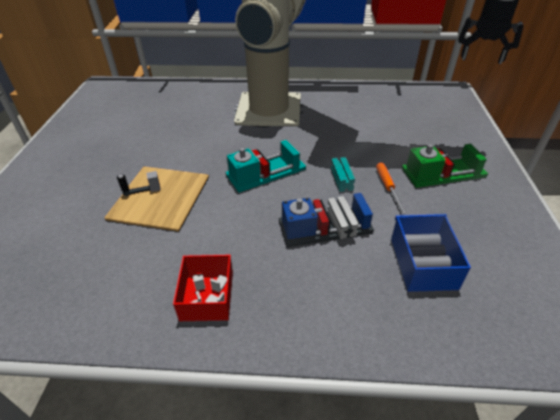

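Seen in the top view: blue clamp (shaft at 264,204) with the silver profile (235,212). Look-alikes are the turquoise clamp (313,267), the green clamp (150,275) and the turquoise profile (227,270). There is only one crank, with its hub near (386,250) and grip near (407,241). I choose the blue clamp and the aluminium profile. Next I'll measure and check with close crops.

```bash
cat > h.py <<'E'
import numpy as np,cv2
from bench import arm
from scipy.spatial.transform import Rotation as Ro
def rot(q): return Ro.from_quat(np.r_[q[1:],q[0]]).as_matrix()
def cam(name):
    k=arm.get_calibration(name); K=k["camera_matrix"]
    if name!="wrist": return K,k["R"].T,-k["R"].T@k["t"]
    s=arm.state(); R=rot(s["orientation"]); T=k["T_tool_cam"]
    return K,R@T[:3,:3],R@T[:3,3]+s["tool_pos"]
def atz(c,uv,z):
    K,R,o=c; r=R@np.linalg.solve(K,[uv[0],uv[1],1]); return o+r*(z-o[2])/r[2]
def cloud(c,d):
    K,R,o=c; v,u=np.nonzero(d>0); z=d[v,u]
    P=np.c_[(u-K[0,2])/K[0,0]*z,(v-K[1,2])/K[1,1]*z,z]@R.T+o; return u,v,P
def px(c,X):
    K,R,o=c; q=K@(R.T@(np.asarray(X,float)-o)); return q[:2]/q[2]
E
python3 - <<'E'
from h import *
c=cam("top"); p=cv2.imread("pics/top0.png"); d=np.load("top0.npy")
print("shaft",atz(c,(264.5,204),103)); print("hub",atz(c,(386,250),58),"grip",atz(c,(408,240),71))
u,v,P=cloud(c,d)
for nm,(a,b,e,f),(z0,z1) in (("collar",(250,190,282,222),(78,88)),("hubtop",(370,235,415,262),(50,63)),("griptop",(370,235,415,262),(65,80)),("shafttop",(250,190,282,222),(95,110))):
    m=(u>a)&(u<e)&(v>b)&(v<f)&(P[:,2]>z0)&(P[:,2]<z1)
    if m.any(): print(nm,m.sum(),P[m].mean(0).round(1),P[m].min(0).round(),P[m].max(0).round())
a=cv2.resize(p[180:250,195:295],(560,392),interpolation=cv2.INTER_CUBIC)
b=cv2.resize(p[225:270,365:420],(240,196),interpolation=cv2.INTER_CUBIC)
o=np.zeros((392,800,3),np.uint8); o[:,:560]=a;o[:196,560:]=b; cv2.imwrite("pics/crop1.png",o)
E
```

```text
shaft [589.04692824 119.87784104 103.        ]
hub [ 461.70238234 -265.39497854   58.        ] grip [ 493.27322051 -331.79729775   71.        ]
collar 229 [592.9 120.5  81.2] [555.  81.  78.] [631. 161.  88.]
hubtop 82 [ 465.4 -277.8   57.5] [ 446. -340.   50.] [ 499. -251.   63.]
griptop 34 [ 488.5 -337.3   71.7] [ 481. -349.   65.] [ 497. -327.   79.]
shafttop 16 [593.5 121.  102.6] [587. 115.  99.] [599. 128. 105.]
```

View pics/crop1.png

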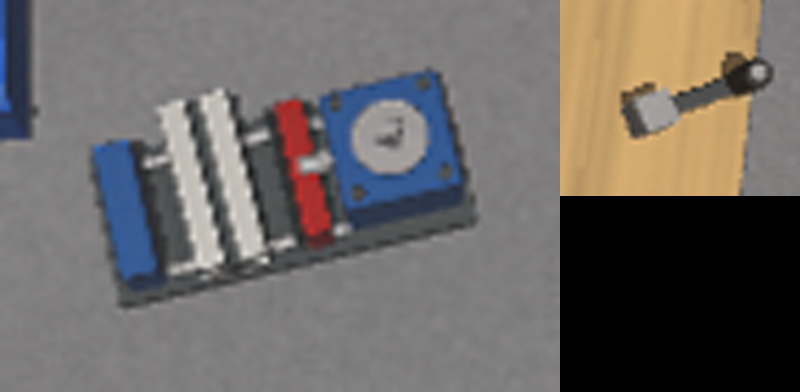

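The crop confirms the choice: blue clamp with square shaft at about (390,133) in the crop, red jaw and silver profile. At right is the crank, hub at (653,110) and grip at (757,73). I'm moving towards the clamp for a close look.

Call:
{"api": "send_rows", "payload": {"motion": [[[0,1,0,0,0,0.029,1],[0,1,0,0,0,0.029,1],[0,1,0,0,0,0.029,1],[0,1,0,0,0,0.029,1],[0,1,0,0,0,0.029,1],[0,1,0,0,0,0.029,1],[0.7,1,0,0,0,0,1],[0.7,1,0,0,0,0,1],[0.7,1,0,0,0,0,1],[0.7,1,0,0,0,0,1],[0.7,1,0,0,0,0,1],[0.7,1,0,0,0,0,1]]]}}

```text
clock: 2.4
tool_pos: [348.8, 434.8, 218.0]
orientation: [-0.0, 0.993, 0.116, 0.0]
force: [-0.1, -0.3, 0.3]
gripper_width: 85.2
```

Call:
{"api": "send_rows", "payload": {"motion": [[[0.7,1,0,0,0,0,1],[0.7,1,0,0,0,0,1],[0.7,1,0,0,0,0,1],[0.7,1,0,0,0,0,1],[0.7,1,0,0,0,0,1],[0.7,1,0,0,0,0,1],[0.7,1,0,0,0,0,1],[0.7,1,0,0,0,0,1],[0.7,1,0,0,0,0,1],[0.7,1,0,0,0,0,1],[0,1,0,0,0,0,1]]]}}

```text
clock: 3.78
tool_pos: [536.0, 252.9, 217.9]
orientation: [-0.0, 0.993, 0.116, 0.0]
force: [-0.4, -1.1, 0.1]
gripper_width: 85.5
```

Call:
{"api": "send_rows", "payload": {"motion": [[[0.2,1,0,0,0,0,1],[0.2,1,0,0,0,0,1],[0.2,1,0,0,0,0,1],[0.2,1,0,0,0,0,1],[0.2,1,0,0,0,0,1],[0.2,1,0,0,0,0,1],[0,0,0,0,0,0,1],[0,0,0,0,0,0,1]]]}}

```text
clock: 4.78
tool_pos: [586.1, 142.3, 217.8]
orientation: [-0.0, 0.993, 0.116, -0.0]
force: [-0.9, -0.2, -0.4]
gripper_width: 85.4
```

```bash
python3 - <<'E'
from h import *
c=cam("wrist"); p,d=arm.capture("wrist"); s=arm.state(); print(s["tool_pos"].round(1),s["clock"])
cv2.imwrite("pics/w1.png",p[:,:,::-1]); np.savez("w1.npz",p=p,d=d,R=c[1],o=c[2],K=c[0])
q=px(c,[593,121,103]); print("shaft px",q); q=q.round().astype(int)
u,v,P=cloud(c,d)
near=np.hypot(P[:,0]-593,P[:,1]-121)<40
m=near&(P[:,2]>99)&(P[:,2]<107); print("top",m.sum(),P[m].mean(0).round(1))
m2=near&(P[:,2]>79)&(P[:,2]<86); print("collar",P[m2].mean(0).round(1),P[m2].min(0).round(),P[m2].max(0).round())
r=cv2.minAreaRect(P[m][:,:2].astype(np.float32)); print(r)
for n in ("shaft_foot",): print([(round(r["score"],2),np.round(r["location"],1),atz(c,r["location"],82).round(1)) for r in arm.landmark_of("wrist",n)][:3])
o=p[max(q[1]-60,0):q[1]+60,max(q[0]-80,0):q[0]+80,::-1]
cv2.imwrite("pics/w1c.png",np.vstack([cv2.resize(o,(400,300),interpolation=cv2.INTER_CUBIC),cv2.resize(p[:,:,::-1],(400,300))]))
E
```

```text
[586.  142.6 217.9] 4.825
shaft px [288.54489668 225.68806761]
top 230 [592.9 120.9 102.3]
collar [592.5 122.1  81.9] [557.  86.  79.] [628. 155.  86.]
((593.1103515625, 120.19683837890625), (12.649187088012695, 12.312349319458008), 81.92278289794922)
[(0.87, array([ 49.5, 327. ]), array([401.2, -35.7,  82. ])), (0.69, array([285. , 191.7]), array([585.1, 141.9,  82. ])), (0.66, array([287.6, 215.3]), array([591.9, 122.5,  82. ]))]
```

View pics/w1c.png

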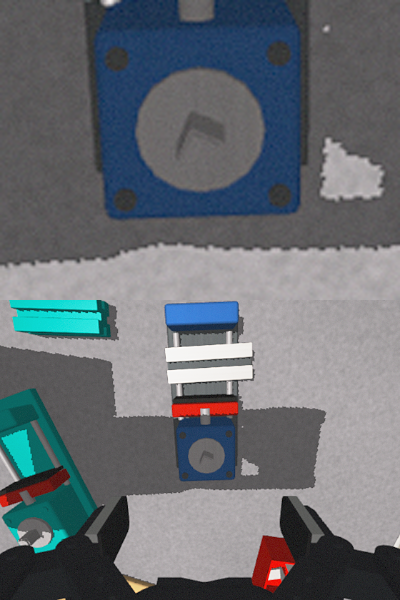

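```bash
python3 - <<'E'
from h import *
from scipy.optimize import minimize
c=cam("wrist"); ims=[];pts=[]
for i in range(6):
    p,d=arm.capture("wrist"); ims.append(p.astype(float)); u,v,P=cloud(c,d)
    m=(np.hypot(P[:,0]-593,P[:,1]-121)<18)&(P[:,2]<110); pts.append(P[m])
P=np.vstack(pts); top=P[(P[:,2]>97)]
print(len(top)/6,top[:,2].mean(), np.histogram(P[:,2],range(76,112,3)))
ctr=np.median(top[:,:2],0)
# support widths over direction
for a in range(0,90,6):
    e=np.array([np.cos(np.radians(a)),np.sin(np.radians(a))]);f=np.array([-e[1],e[0]])
    w=[np.ptp(np.percentile((top[:,:2])@x,[1.5,98.5])) for x in (e,f)]; print(a,np.round(w,1),end='; ')
im=np.mean(ims,0)
K,R,o=c
g=np.arange(-17.5,17.5,.07)   # rows: -x down ; cols: -y to the right  (top view like)
X,Y=np.meshgrid(g,g)
def rect(z):
    W=np.c_[(593-Y).ravel(),(121-X).ravel(),np.full(X.size,z)]
    q=(W-o)@R@K.T; q=(q[:,:2]/q[:,2:]).astype(np.float32).reshape(*X.shape,2)
    r=cv2.remap(im.astype(np.float32),q[...,0],q[...,1],cv2.INTER_CUBIC); return cv2.resize(r,(390,390))
o2=np.hstack([rect(103),np.zeros((390,10,3)),rect(82)])[:,:,::-1]
o2=np.clip((o2-50)*2.,0,255); cv2.imwrite("pics/w2.png",o2)
E
```

```text
243.5 102.00731481369121 (array([   0, 3151, 2932,  125,  131,  132,  139,  168,  844,  449,    0]), array([ 76,  79,  82,  85,  88,  91,  94,  97, 100, 103, 106, 109]))
0 [12.6 12.4]; 6 [13.1 12.8]; 12 [13.5 13.2]; 18 [14.  13.6]; 24 [14.4 13.8]; 30 [14.6 13.9]; 36 [14.8 13.9]; 42 [14.8 13.9]; 48 [14.7 13.8]; 54 [14.3 13.5]; 60 [13.9 13.2]; 66 [13.2 12.7]; 72 [12.5 12.1]; 78 [12.  11.8]; 84 [12.1 12.1]; [ WARN:0@4.210] global loadsave.cpp:1063 imwrite_ Unsupported depth image for selected encoder is fallbacked to CV_8U.
```

View pics/w2.png

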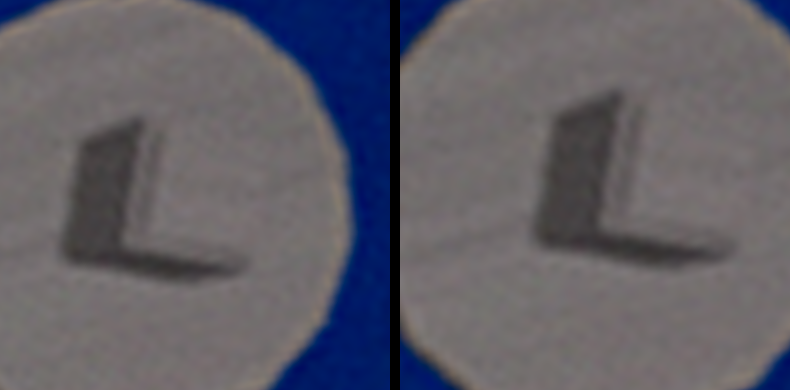

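The shaft centre is at about (593,121). The left crop shows its faces at about -8.5 deg: corner (122,250), edges to (143,118) and (245,262). Now to the crank.

Call:
{"api": "send_rows", "payload": {"motion": [[[-0.6,0.96,0.15,0,0,0,1],[-0.6,0.96,0.15,0,0,0,1],[-0.6,0.96,0.15,0,0,0,1],[-0.6,0.96,0.15,0,0,0,1],[-0.6,0.96,0.15,0,0,0,1],[-0.6,0.96,0.15,0,0,0,1],[-0.6,0.96,0.15,0,0,0,1],[-0.6,0.96,0.15,0,0,0,1],[-0.6,0.96,0.15,0,0,0,1],[-0.6,0.96,0.15,0,0,0,1]]]}}

```text
clock: 6.42
tool_pos: [512.9, -73.8, 187.8]
orientation: [0.0, 0.993, 0.116, 0.0]
force: [0.8, 0.1, 0.2]
gripper_width: 85.4
```

Call:
{"api": "send_rows", "payload": {"motion": [[[-0.6,0.96,0.15,0,0,0,1],[-0.6,0.96,0.15,0,0,0,1],[-0.6,0.96,0.15,0,0,0,1],[-0.6,0.96,0.15,0,0,0,1],[-0.6,0.96,0.15,0,0,0,1],[-0.6,0.96,0.15,0,0,0,1],[-0.6,0.96,0.15,0,0,0,1],[-0.6,0.96,0.15,0,0,-0.022,1],[0,0,0,0,0,0,1],[0,0,0,0,0,0,1]]]}}

```text
clock: 7.68
tool_pos: [455.4, -243.8, 164.0]
orientation: [-0.0, 0.983, 0.183, 0.0]
force: [0.6, 0.0, -0.1]
gripper_width: 85.1
```

```bash
cat > hub.py <<'E'
from h import *
import sys
c=cam("wrist"); s=arm.state(); R=rot(s["orientation"]); yaw=np.degrees(np.arctan2(R[1,0],R[0,0]))
print(s["tool_pos"].round(1),"yaw",yaw.round(2),s["clock"])
p,d=arm.capture("wrist"); u,v,P=cloud(c,d)
near=(np.hypot(P[:,0]-470,P[:,1]+285)<110)
m=near&(P[:,2]>54)&(P[:,2]<62); g=near&(P[:,2]>66)&(P[:,2]<76); b=near&(P[:,2]<16)&(P[:,2]>7)
# hub: keep the cluster away from grip
gc=np.median(P[g][:,:2],0); mm=m&(np.hypot(*(P[:,:2]-gc).T)>40)
r=cv2.minAreaRect(P[mm][:,:2].astype(np.float32))
print("board z",np.median(P[b][:,2]).round(1),"hub z",np.median(P[mm][:,2]).round(1),r,P[mm].mean(0).round(1))
print("grip",gc.round(1),P[g][:,:2].mean(0).round(1),"dist",np.hypot(*(gc-r[0])).round(1),"ang",np.degrees(np.arctan2(*(gc-r[0])[::-1])).round(1))
for n in ("socket_mouth","crank_knob"): print(n,[(round(x["score"],2),np.round(x["location"])) for x in arm.landmark_of("wrist",n)][:2])
o=p[:,:,::-1].copy()
for X in np.vstack([cv2.boxPoints(r)]): cv2.circle(o,tuple(px(c,[*X,58]).round().astype(int)),2,(0,0,255),-1)
cv2.imwrite(sys.argv[1],o)
E
python3 hub.py pics/w3.png
```

```text
[ 455.4 -243.8  164. ] yaw 21.09 7.675
board z 12.0 hub z 58.1 ((460.34613037109375, -269.4627990722656), (25.806201934814453, 26.352712631225586), 21.397809982299805) [ 460.3 -268.8   58. ]
grip [ 486.8 -336.8] [ 486.8 -337.3] dist 72.3 ang -68.6
socket_mouth [(0.64, array([278., 214.]))]
crank_knob [(0.56, array([282., 311.]))]
```

View pics/w3.png

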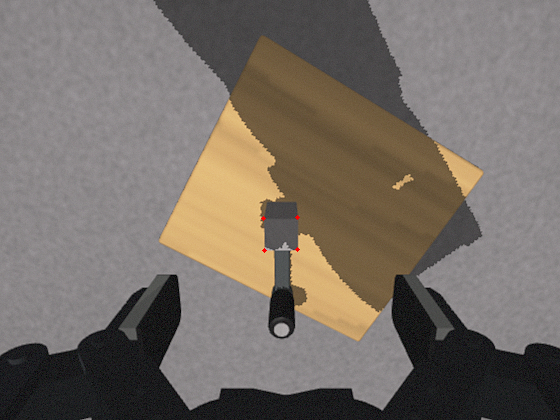

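Crank hub top outlined at px (281,234), grip at (282,330); size 26 x 26 and angle agree. Move over it, descend, grip.

Call:
{"api": "send_rows", "payload": {"motion": [[[-0.11,0.63,0,0,0,0,1],[-0.11,0.63,0,0,0,0,1],[0,0,0.95,0,0,0,1],[0,0,0.95,0,0,0,1],[0,0,0.95,0,0,0,1],[0,0,0.95,0,0,0,1],[0,0,0.95,0,0,0,1],[0,0,0.95,0,0,0,1],[0,0,0.2,0,0,0,1],[0,0,0,0,0,0,1]]], "squeeze": 60}}

```text
clock: 9.07
tool_pos: [460.9, -269.3, 45.9]
orientation: [-0.0, 0.983, 0.184, -0.0]
force: [0.9, -0.2, 0.8]
gripper_width: 85.1
```

Call:
{"api": "send_rows", "payload": {"motion": [[[0,0,0,0,0,0,-1],[0,0,0,0,0,0,-1],[0,0,0,0,0,0,-1],[0,0,0,0,0,0,-1],[0,0,0,0,0,0,-1],[0,0,0,0,0,0,-1],[0,0,0,0,0,0,-1],[0,0,0,0,0,0,-1]]], "squeeze": 60}}

```text
clock: 10.07
tool_pos: [460.8, -268.9, 45.9]
orientation: [-0.0, 0.983, 0.184, -0.0]
force: [-0.1, 0.5, -0.3]
gripper_width: -0.0
```

The fingers shut on nothing, so I'll look.

```bash
python3 - <<'E'
from h import *
p,d=arm.capture("wrist"); q,_=arm.capture("scene"); s=arm.state(); print(s["gripper_width"],s["tool_pos"])
o=np.vstack([cv2.resize(p,(400,300)),cv2.resize(q[140:260,80:240],(400,300),interpolation=cv2.INTER_CUBIC)])
cv2.imwrite("pics/w4.png",o[:,:,::-1])
E
```

```text
0.36687381910473676 [ 460.7863318  -268.87087068   45.91134077]
```

View pics/w4.png

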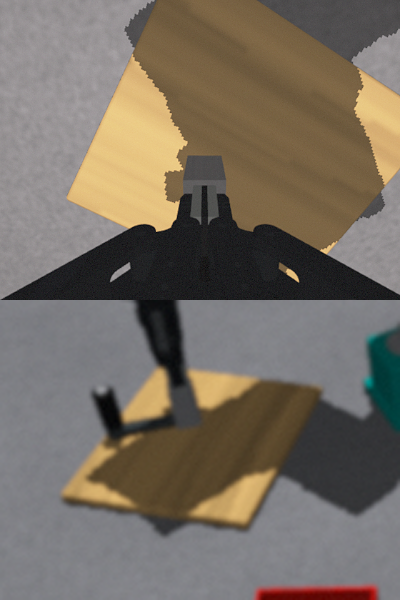

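```bash
python3 - <<'E'
from h import *
c=cam("wrist"); p,d=arm.capture("wrist"); 
cv2.imwrite("pics/w5.png",cv2.resize(p[190:340,200:380,::-1],(720,600),interpolation=cv2.INTER_CUBIC))
u,v,P=cloud(c,d); s=arm.state(); T=(P-s["tool_pos"])@rot(s["orientation"])
for row in range(200,340,6):
    k=(v==row)&(np.abs(u-287)<40); k=np.flatnonzero(k)
    print(row,[tuple(T[i].round().astype(int)) for i in k[::11]])
for n in("scene","top"):
    c=cam(n);p,d=arm.capture(n);u,v,P=cloud(c,d)
    m=(np.hypot(P[:,0]-487,P[:,1]+337)<30)&(P[:,2]>66)&(P[:,2]<76);print(n,"grip",P[m].mean(0).round(1))
E
```

```text
200 [(np.int64(-21), np.int64(-22), np.int64(34)), (np.int64(-15), np.int64(-22), np.int64(34)), (np.int64(-9), np.int64(-22), np.int64(32)), (np.int64(-3), np.int64(-22), np.int64(33)), (np.int64(3), np.int64(-22), np.int64(34)), (np.int64(9), np.int64(-22), np.int64(34)), (np.int64(15), np.int64(-22), np.int64(34)), (np.int64(21), np.int64(-22), np.int64(33))]
206 [(np.int64(-21), np.int64(-18), np.int64(34)), (np.int64(-14), np.int64(-19), np.int64(33)), (np.int64(-8), np.int64(-18), np.int64(34)), (np.int64(-2), np.int64(-18), np.int64(34)), (np.int64(4), np.int64(-19), np.int64(34)), (np.int64(10), np.int64(-19), np.int64(33)), (np.int64(16), np.int64(-19), np.int64(33))]
212 [(np.int64(-21), np.int64(-15), np.int64(34)), (np.int64(-15), np.int64(-15), np.int64(34)), (np.int64(-9), np.int64(-15), np.int64(34)), (np.int64(-3), np.int64(-15), np.int64(34)), (np.int64(3), np.int64(-15), np.int64(34)), (np.int64(9), np.int64(-15), np.int64(35)), (np.int64(16), np.int64(-15), np.int64(33)), (np.int64(22), np.int64(-15), np.int64(33))]
218 [(np.int64(-21), np.int64(-12), np.int64(33))
[... 7017 characters left out ...]
t64(0), np.int64(-52)), (np.int64(2), np.int64(-8), np.int64(-62)), (np.int64(5), np.int64(-12), np.int64(-68)), (np.int64(8), np.int64(-12), np.int64(-67)), (np.int64(11), np.int64(-12), np.int64(-67))]
338 [(np.int64(-11), np.int64(-12), np.int64(-70)), (np.int64(-8), np.int64(-12), np.int64(-70)), (np.int64(-4), np.int64(-12), np.int64(-70)), (np.int64(-2), np.int64(2), np.int64(-52)), (np.int64(2), np.int64(-4), np.int64(-60)), (np.int64(5), np.int64(-13), np.int64(-71)), (np.int64(8), np.int64(-12), np.int64(-70)), (np.int64(11), np.int64(-12), np.int64(-70))]
scene grip [ 493.3 -338.1   70.1]
top grip [nan nan nan]<stdin>:10: RuntimeWarning: Mean of empty slice.
  ret = um.true_divide(
```

View pics/w5.png

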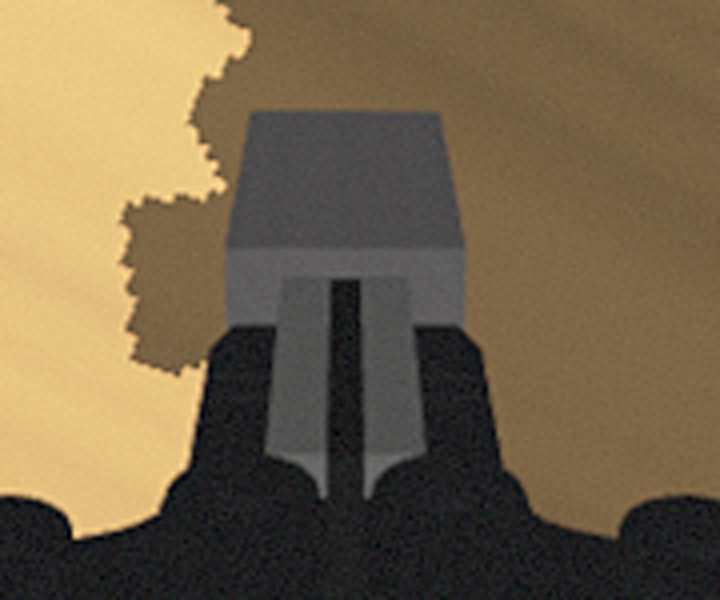

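```bash
python3 - <<'E'
from h import *
w=np.load("w1.npz"); c=(w["K"],w["R"],w["o"]); u,v,P=cloud(c,w["d"]); s=arm.state()
T0=arm.get_calibration("wrist")["T_tool_cam"]; R=w["R"]@T0[:3,:3].T; tp=w["o"]-R@T0[:3,3]
T=(P-tp)@R; print(tp)
for sg in(-1,1):
    m=(sg*T[:,0]>25)&(sg*T[:,0]<75)&(abs(T[:,1])<16)&(T[:,2]<40); Q=T[m]; print(m.sum(),Q.min(0).round(),Q.max(0).round(),np.percentile(Q[:,2],[50,90,98]))
    for z in range(-60,30,10):
        k=m&(T[:,2]>z)&(T[:,2]<z+10)
        if k.any(): print(z,k.sum(),T[k].min(0).round(),T[k].max(0).round())
E
```

```text
[586.14200058 142.31858779 217.8528773 ]
12990 [ -75.  -16. -101.] [-25.  11. -26.] [-77.91286203 -44.21411774 -32.39868582]
-60 1240 [-57. -12. -60.] [-42.  11. -50.]
-50 1053 [-57. -12. -50.] [-42.  11. -40.]
-40 761 [-57. -12. -40.] [-42.  11. -30.]
-30 122 [-46. -10. -30.] [-43.  11. -26.]
12174 [  25.  -16. -101.] [ 73.  11. -26.] [-77.06646403 -43.17880984 -32.00527886]
-60 1227 [ 42. -12. -60.] [ 56.  11. -50.]
-50 1060 [ 42. -12. -50.] [ 56.  11. -40.]
-40 771 [ 42. -12. -40.] [ 56.  11. -30.]
-30 130 [ 42. -11. -30.] [ 48.  10. -26.]
```

The wrist depth shows fingertips (shut) at tool z ≈ -13, not +25. The reported TCP therefore lies about 38 mm beyond where the description puts it, while board and hub heights come out right. The fingers shut just above the hub. From here I use "tip = reported TCP z + 13". Open, go 37 mm lower, grip.

Call:
{"api": "send_rows", "payload": {"motion": [[[0,0,0,0,0,0,1],[0,0,0,0,0,0,1],[0,0,0,0,0,0,1],[0,0,0,0,0,0,1],[0,0,0,0,0,0,1],[0,0,0,0,0,0,1],[0,0,0.6,0,0,0,1],[0,0,0.6,0,0,0,1],[0,0,0.6,0,0,0,1],[0,0,0,0,0,0,1]]], "squeeze": 60}}

```text
clock: 11.58
tool_pos: [459.9, -268.3, 8.5]
orientation: [-0.001, 0.983, 0.184, -0.001]
force: [-0.2, 0.1, 0.6]
gripper_width: 85.9
```

Call:
{"api": "send_rows", "payload": {"motion": [[[0,0,0,0,0,0,-1],[0,0,0,0,0,0,-1],[0,0,0,0,0,0,-1],[0,0,0,0,0,0,-1],[0,0,0,0,0,0,-1],[0,0,0,0,0,0,-1],[0,0,0,0,0,0,-1]]], "squeeze": 60}}

```text
clock: 12.45
tool_pos: [461.0, -269.0, 10.4]
orientation: [0.0, 0.983, 0.184, 0.0]
force: [-0.1, -0.5, 5.8]
gripper_width: 25.2
```

Call:
{"api": "send_rows", "payload": {"motion": [[[0,0,-0.5,0,0,0,-1],[0,0,-1,0,0,0,-1],[0,0,-1,0,0,0,-1],[0,0,-1,0,0,0,-1],[0,0,-1,0,0,0,-1],[0,0,-1,0,0,0.0274,-1],[0,0,-0.6,0,0,0.0274,-1],[0,0,0,0,0,0.0274,-1],[0,0,0,0,0,0,-1]]]}}

```text
clock: 13.58
tool_pos: [460.5, -268.7, 132.1]
orientation: [-0.0, 0.997, -0.072, -0.0]
force: [0.7, 0.5, -3.9]
gripper_width: 25.4
```

```bash
python3 - <<'E'
from h import *
s=arm.state(); R=rot(s["orientation"]); print(s["tool_pos"],np.degrees(np.arctan2(R[1,0],R[0,0])),s["force"],s["torque"],s["gripper_width"])
c=cam("wrist"); p,d=arm.capture("wrist"); u,v,P=cloud(c,d); T=(P-s["tool_pos"])@R
m=(abs(T[:,0])<10)&(T[:,1]>-20)&(T[:,1]<5)&(T[:,2]>-42)&(T[:,2]<12)
for z in range(-42,12,6):
    k=m&(T[:,2]>=z)&(T[:,2]<z+6)
    if k.any(): print(z,k.sum(),T[k].min(0).round(1),np.median(T[k],0).round(1),T[k].max(0).round(1))
cv2.imwrite("pics/w6.png",p[:,:,::-1])
E
```

```text
[ 460.48539108 -268.65503313  132.14594422] -8.24909190516028 [ 0.74551283  0.46378699 -3.93961089] [0.04895384 0.00407072 0.0329511 ] 25.38362328438418
-42 468 [-10.  -13.2 -42. ] [ -0.  -12.3 -39.1] [ 10.  -11.2 -36. ]
-36 398 [-10.  -13.3 -36. ] [ -0.  -12.3 -33.1] [ 10.  -11.4 -30. ]
-30 360 [-10.  -12.9 -30. ] [ -0.  -12.3 -27.1] [  9.9 -11.3 -24. ]
-24 315 [-10. -13. -24.] [ -0.  -12.3 -21.1] [ 10.  -11.1 -18. ]
-18 290 [ -9.9 -13.  -18. ] [ -0.1 -12.3 -15. ] [  9.9 -11.6 -12. ]
-12 242 [-10.  -12.9 -12. ] [  0.2 -12.4  -9. ] [ 10.  -11.7  -6. ]
-6 160 [-10. -13.  -6.] [ -0.1 -12.3  -4. ] [  9.9 -11.7  -1.4]
```

Call:
{"api": "send_rows", "payload": {"motion": [[[0.179,-0.965,0,0,0,0,-1],[0.179,-0.965,0,0,0,0,-1],[0.179,-0.965,0,0,0,0,-1],[0.179,-0.965,0,0,0,0,-1],[0.179,-0.965,0,0,0,0,-1],[0.179,-0.965,0,0,0,0,-1],[0.179,-0.965,0,0,0,0,-1],[0.179,-0.965,0,0,0,0,-1],[0.179,-0.965,0,0,0,0,-1],[0.179,-0.965,0,0,0,0,-1],[0.179,-0.965,0,0,0,0,-1],[0.179,-0.965,0,0,0,0,-1]]]}}

```text
clock: 15.12
tool_pos: [537.3, -44.7, 131.9]
orientation: [0.0, 0.997, -0.073, 0.0]
force: [0.3, -0.2, -3.8]
gripper_width: 25.2
```

Call:
{"api": "send_rows", "payload": {"motion": [[[0.179,-0.965,0,0,0,0,-1],[0.179,-0.965,0,0,0,0,-1],[0.179,-0.965,0,0,0,0,-1],[0.179,-0.965,0,0,0,0,-1],[0.179,-0.965,0,0,0,0,-1],[0.179,-0.965,0,0,0,0,-1],[0.179,-0.965,0,0,0,0,-1],[0.179,-0.965,0,0,0,0,-1],[0.179,-0.965,0,0,0,0,-1],[0,0,0,0,0,0,-1],[0,0,0,0,0,0,-1],[0,0,0,0,0,0,-1]]]}}

```text
clock: 16.62
tool_pos: [593.7, 120.7, 131.9]
orientation: [0.0, 0.997, -0.073, -0.0]
force: [-0.1, 0.6, -2.8]
gripper_width: 24.9
```

```bash
python3 - <<'E'
from h import *
s=arm.state(); R=rot(s["orientation"]); print(s["tool_pos"],np.degrees(np.arctan2(R[1,0],R[0,0])),s["force"])
c=cam("wrist"); p,d=arm.capture("wrist"); u,v,P=cloud(c,d)
k=(P[:,2]>76)&(P[:,2]<88)&(np.hypot(P[:,0]-593,P[:,1]-121)<60)
print("gearbox",P[k].min(0).round(1),P[k].max(0).round(1),len(P[k]))
o=p[:,:,::-1].copy()
th=np.linspace(0,6.28,60)
for r in (20,): 
    for t in th: cv2.circle(o,tuple(px(c,[593.1+r*np.cos(t),120.9+r*np.sin(t),82]).round().astype(int)),1,(0,0,255),-1)
cv2.imwrite("pics/w7.png",cv2.resize(o[60:330,110:470],(720,540)))
E
```

```text
[593.69275389 120.70907235 131.86677049] -8.370062072960794 [-0.13468953  0.60976266 -2.83255301]
gearbox [552.8  93.4  76. ] [634.2 161.3  87.9] 7981
```

View pics/w7.png

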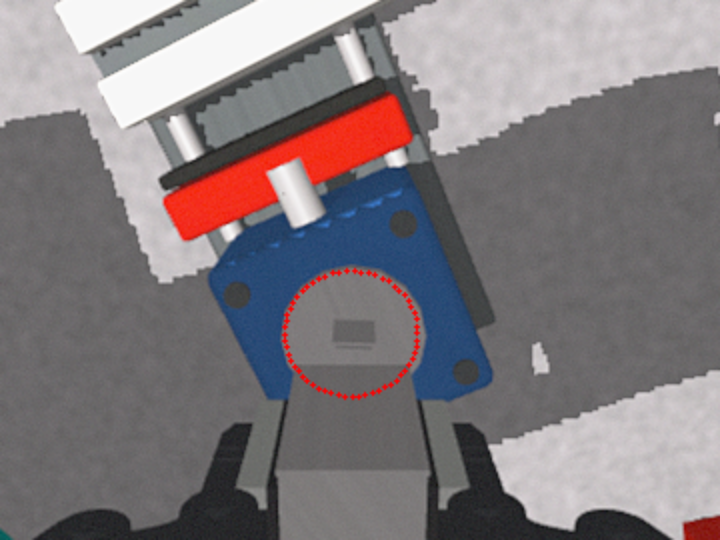

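The view shows the shaft's face at (354,332), parallel to the hub and centred under it at (353,365). The collar matches the projected circle. Descend, slowly at the end.

Call:
{"api": "send_rows", "payload": {"motion": [[[0,-0.03,0.6,0,0,0,-1],[0,0,0.6,0,0,0,-1],[0,0,0,0,0,0,-1],[0,0,0.1,0,0,0,-1],[0,0,0.1,0,0,0,-1],[0,0,0,0,0,0,-1]]]}}

```text
clock: 17.42
tool_pos: [594.1, 121.9, 104.0]
orientation: [-0.0, 0.997, -0.073, 0.0]
force: [0.6, 0.3, -2.8]
gripper_width: 25.3
```

Call:
{"api": "send_rows", "payload": {"motion": [[[0,0,0.1,0,0,0,-1],[0,0,0,0,0,0,-1]]]}}

```text
clock: 17.68
tool_pos: [594.0, 121.8, 101.9]
orientation: [0.0, 0.997, -0.073, -0.0]
force: [-0.2, 0.4, -3.6]
gripper_width: 25.1
```

Call:
{"api": "send_rows", "payload": {"motion": [[[0,0,0.1,0,0,0,-1],[0,0,0,0,0,0,-1]]]}}

```text
clock: 17.92
tool_pos: [593.9, 121.8, 99.8]
orientation: [0.0, 0.997, -0.073, -0.0]
force: [0.0, 0.3, -3.1]
gripper_width: 24.9
```

Call:
{"api": "send_rows", "payload": {"motion": [[[0,0,0.2,0,0,0,-1],[0,0,0.2,0,0,0,-1],[0,0,0,0,0,0,-1]]]}}

```text
clock: 18.3
tool_pos: [593.7, 121.4, 91.2]
orientation: [0.0, 0.997, -0.073, -0.0]
force: [0.5, -3.8, -6.1]
gripper_width: 25.2
```

Call:
{"api": "send_rows", "payload": {"motion": [[[0,0,0.2,0,0,0,-1],[0,0,0.12,0,0,0,-1],[0,0,0,0,0,0,-1]]]}}

```text
clock: 18.68
tool_pos: [593.8, 121.4, 85.1]
orientation: [0.0, 0.997, -0.073, -0.0]
force: [0.3, -3.9, -3.4]
gripper_width: 25.4
```

Call:
{"api": "send_rows", "payload": {"motion": [[[0,0,0.1,0,0,0,-1],[0,0,0.05,0,0,0,-1],[0,0,0,0,0,0,-1]]]}}

```text
clock: 19.05
tool_pos: [593.9, 121.4, 82.3]
orientation: [0.0, 0.997, -0.073, -0.0]
force: [0.2, -5.1, -1.2]
gripper_width: 25.1
```

Call:
{"api": "send_rows", "payload": {"motion": [[[0,0.02,0.05,0,0,0,-1],[0,0,0.05,0,0,0,-1],[0,0,0,0,0,0,-1]]]}}

```text
clock: 19.42
tool_pos: [593.9, 121.4, 80.5]
orientation: [0.0, 0.997, -0.073, -0.0]
force: [-0.7, -4.3, -0.4]
gripper_width: 25.4
```

Call:
{"api": "send_rows", "payload": {"motion": [[[0,0,0.05,0,0,0,-1],[0,0,0,0,0,0,-1]]]}}

```text
clock: 19.68
tool_pos: [594.0, 121.4, 80.4]
orientation: [0.0, 0.997, -0.073, 0.0]
force: [-3.9, -3.9, 7.7]
gripper_width: 25.4
```

Call:
{"api": "send_rows", "payload": {"motion": [[[0,0,0.04,0,0,0,-1],[0,0,0,0,0,0,-1]]]}}

```text
clock: 19.92
tool_pos: [594.0, 121.4, 80.4]
orientation: [0.0, 0.997, -0.073, 0.0]
force: [-6.6, -5.9, 14.1]
gripper_width: 25.2
```

Home: TCP stays at 80.4 while the force builds to 14 N. Release, rise, move over the grip, and descend onto it.

Call:
{"api": "send_rows", "payload": {"motion": [[[0,0,-0.07,0,0,0,1],[0,0,0,0,0,0,1],[0,0,0,0,0,0,1],[0,0,0,0,0,0,1],[0,0,0,0,0,0,1],[0,0,-1,0,0,0,1],[0,0,-1,0,0,0,1],[0,0,-0.6,0,0,0,1],[0,0,0,0,0,0,1]]]}}

```text
clock: 21.05
tool_pos: [595.0, 121.6, 134.0]
orientation: [-0.0, 0.997, -0.073, 0.002]
force: [-0.3, 0.6, -0.2]
gripper_width: 85.6
```

```bash
python3 - <<'E'
from h import *
s=arm.state(); R=rot(s["orientation"]); print(s["tool_pos"].round(1),s["force"].round(1),s["gripper_width"],s["clock"])
c=cam("wrist"); p,d=arm.capture("wrist"); u,v,P=cloud(c,d); T=(P-s["tool_pos"])@R
g=np.hypot(P[:,0]-583,P[:,1]-46)<30; g&=(P[:,2]>136)&(P[:,2]<146)&(T[:,1]>40); print("grip top",g.sum(),P[g].mean(0).round(1))
h=(np.hypot(P[:,0]-593.5,P[:,1]-120.6)<22)&(P[:,2]>122)&(P[:,2]<134); print("hub top",h.sum(),P[h].mean(0).round(1),np.median(P[h][:,2]).round(1),cv2.minAreaRect(P[h][:,:2].astype(np.float32)))
cv2.imwrite("pics/w8.png",p[:,:,::-1])
E
```

```text
[595.  121.6 134. ] [-0.3  0.6 -0.2] 85.61906267204822 21.05
grip top 325 [584.   55.4 138.8]
hub top 2860 [593.7 121.9 127.9] 128.1 ((593.5125122070312, 120.78352355957031), (27.18234634399414, 26.142919540405273), 81.65882110595703)
```

Call:
{"api": "send_rows", "payload": {"motion": [[[-0.015,0.95,0,0,0,0,1],[-0.015,0.95,0,0,0,0,1],[-0.015,0.95,0,0,0,0,1],[-0.015,0.95,0,0,0,0,1],[0,0,0,0,0,0,1],[0,0,1,0,0,0,1],[0,0,1,0,0,0,1],[0,0,0.4,0,0,0,1],[0,0,0,0,0,0,1]]], "squeeze": 40}}

```text
clock: 22.22
tool_pos: [581.6, 46.6, 83.8]
orientation: [0.0, 0.997, -0.073, -0.0]
force: [0.5, 0.4, -0.2]
gripper_width: 85.2
```

Call:
{"api": "send_rows", "payload": {"motion": [[[0,0,0,0,0,0,-1],[0,0,0,0,0,0,-1],[0,0,0,0,0,0,-1],[0,0,0,0,0,0,-1],[0,0,0,0,0,0,-1],[0,0,0,0,0,0,-1],[0,0,0,0,0,0,-1]]], "squeeze": 40}}

```text
clock: 23.1
tool_pos: [581.9, 46.3, 84.3]
orientation: [0.0, 0.997, -0.073, 0.0]
force: [-0.1, -0.9, 3.8]
gripper_width: 21.3
```

```bash
python3 - <<'E'
from h import *
w=np.load("w1.npz"); c=(w["K"],w["R"],w["o"]); u,v,P=cloud(c,w["d"]); rgb=w["p"][v,u].astype(int)
# gearbox blue angle
k=(np.hypot(P[:,0]-593,P[:,1]-121)<60)&(P[:,2]>74)&(P[:,2]<90)
r=cv2.minAreaRect(P[k][:,:2].astype(np.float32)); print(r)
# back-jaw blue top
for ang in [a for a in (r[2],r[2]-90) ]:
    e=np.radians(ang); 
th=np.radians([x%180 for x in (r[2],r[2]-90) if 60<x%180<130][0]); Y=np.array([np.cos(th),np.sin(th)]); X=np.array([Y[1],-Y[0]])
L=(P[:,:2]-[593.3,120.8])@np.c_[X,Y]
m=(abs(L[:,0])<38)&(L[:,1]>30)&(L[:,1]<190)
col={"red":(rgb[:,0]>120)&(rgb[:,1]<70),"white":rgb.min(1)>170,"blue":(rgb[:,2]>rgb[:,0]+50)}
for n,z0,z1 in (("red",57,66),("white",51,60),("blue",58,67)):
    k=m&col[n]&(P[:,2]>z0)&(P[:,2]<z1); 
    if n=="blue": k&=L[:,1]>100
    print(n,k.sum(),np.percentile(L[k][:,1],[1,5,50,95,99]).round(1),P[k][:,2].mean().round(1))
bk=m&(rgb.max(1)<60)&(P[:,2]>50)&(L[:,1]<80); print("pad",bk.sum(),np.percentile(L[bk][:,1],[1,50,99]).round(1) if bk.any() else "")
# orbit rows
for i in range(12):
    a=np.radians(90+14*i);b=a+np.radians(14); d=75*np.array([np.cos(b)-np.cos(a),np.sin(b)-np.sin(a)])/20; print([round(x,3) for x in d],end=",")
E
```

```text
((592.8363037109375, 120.33106994628906), (69.20659637451172, 69.10350799560547), 15.222284317016602)
red 1356 [44.7 45.6 52.7 58.4 58.9] 62.0
white 3539 [ 83.9  85.4 108.7 122.1 123.4] 55.1
blue 3045 [144.4 145.1 154.8 164.3 165.2] 62.9
pad 13036 [31.9 38.5 65. ]
[np.float64(-0.907), np.float64(-0.111)],[np.float64(-0.853), np.float64(-0.328)],[np.float64(-0.749), np.float64(-0.524)],[np.float64(-0.6), np.float64(-0.69)],[np.float64(-0.415), np.float64(-0.814)],[np.float64(-0.206), np.float64(-0.891)],[np.float64(0.016), np.float64(-0.914)],[np.float64(0.237), np.float64(-0.883)],[np.float64(0.443), np.float64(-0.799)],[np.float64(0.623), np.float64(-0.668)],[np.float64(0.767), np.float64(-0.498)],[np.float64(0.864), np.float64(-0.298)],
```

Gap estimate: pad face 65, profile 83.7–123.5, back jaw 144.4, so about 40 mm or roughly 6.2 rad (355°) to contact. Start the orbit.

Call:
{"api": "send_rows", "payload": {"motion": [[[-0.907,-0.111,0,0,0,0,-1],[-0.853,-0.328,0,0,0,0,-1],[-0.749,-0.524,0,0,0,0,-1],[-0.6,-0.69,0,0,0,0,-1],[-0.415,-0.814,0,0,0,0,-1]]]}}

```text
clock: 23.72
tool_pos: [519.7, 106.7, 84.5]
orientation: [-0.0, 0.997, -0.073, 0.001]
force: [9.0, -1.8, -1.1]
gripper_width: 20.9
```

```bash
cat > orb.py <<'E'
from h import *
import sys
s=arm.state(); R=rot(s["orientation"]); C=np.array([593.5,120.8])
r=s["tool_pos"][:2]-C; a=np.arctan2(r[1],r[0]); t=np.array([np.sin(a),-np.cos(a)]); f=s["force"]
print("clock",round(s["clock"],2),"radius",np.hypot(*r).round(1),"turned",round((-98.4-np.degrees(a))%360,1),"Ftan(resist)",round(-f[:2]@t,2),"Frad",round(f[:2]@r/np.hypot(*r),2),"Fz",round(f[2],1),"w",round(s["gripper_width"],1),"z",s["tool_pos"][2].round(1), "yaw",np.degrees(np.arctan2(R[1,0],R[0,0])).round(2))
if len(sys.argv)>2:
    st,n=float(sys.argv[1]),int(sys.argv[2]); a0=float(sys.argv[3])
    print([[round(float(x),3) for x in 3.75*np.array([np.cos(q+np.radians(st))-np.cos(q),np.sin(q+np.radians(st))-np.sin(q)])] for q in np.radians(90+a0+st*np.arange(n))])
E
python3 orb.py 14 6 168; python3 orb.py 7 8 252
```

```text
clock 23.73 radius 75.1 turned 70.8 Ftan(resist) 3.51 Frad -8.51 Fz -1.1 w 20.9 z 84.5 yaw -8.32
[[0.911, -0.08], [0.903, 0.143], [0.841, 0.357], [0.73, 0.55], [0.575, 0.71], [0.386, 0.828]]
clock 23.73 radius 75.1 turned 70.8 Ftan(resist) 3.51 Frad -8.51 Fz -1.1 w 20.9 z 84.5 yaw -8.32
[[0.115, 0.443], [0.06, 0.454], [0.004, 0.458], [-0.052, 0.455], [-0.107, 0.445], [-0.16, 0.429], [-0.211, 0.406], [-0.259, 0.377]]
```

Call:
{"api": "send_rows", "payload": {"motion": [[[-0.196,-0.891,0,0,0,0,-1],[0.036,-0.914,0,0,0,0,-1],[0.237,-0.883,0,0,0,0,-1],[0.443,-0.799,0,0,0,0,-1],[0.623,-0.668,0,0,0,0,-1],[0.767,-0.498,0,0,0,0,-1],[0.864,-0.298,0,0,0,0,-1]]]}}

```text
clock: 24.6
tool_pos: [586.1, 195.2, 83.7]
orientation: [0.002, 0.997, -0.072, -0.003]
force: [-5.3, -11.1, 7.7]
gripper_width: 21.1
```

```bash
python3 orb.py
```

```text
clock 24.6 radius 74.8 turned 165.9 Ftan(resist) 6.37 Frad -10.52 Fz 7.7 w 21.1 z 83.7 yaw -8.26
```

Call:
{"api": "send_rows", "payload": {"motion": [[[0.911,-0.08,0,0,0,0,-1],[0.903,0.143,0,0,0,0,-1],[0.841,0.357,0,0,0,0,-1],[0.73,0.55,0,0,0,0,-1],[0.575,0.71,0,0,0,0,-1],[0.386,0.828,0,0,0,0,-1]]]}}

```text
clock: 25.35
tool_pos: [667.2, 135.7, 84.5]
orientation: [-0.001, 0.997, -0.072, -0.0]
force: [1.8, 4.2, 5.1]
gripper_width: 21.0
```

```bash
python3 orb.py 7 9 252
```

```text
clock 25.35 radius 75.2 turned 250.2 Ftan(resist) 3.71 Frad 2.6 Fz 5.1 w 21.0 z 84.5 yaw -8.29
[[0.115, 0.443], [0.06, 0.454], [0.004, 0.458], [-0.052, 0.455], [-0.107, 0.445], [-0.16, 0.429], [-0.211, 0.406], [-0.259, 0.377], [-0.303, 0.343]]
```

Call:
{"api": "send_rows", "payload": {"motion": [[[0.115,0.443,0,0,0,0,-1],[0.06,0.454,0,0,0,0,-1],[0.004,0.458,0,0,0,0,-1],[-0.052,0.455,0,0,0,0,-1],[-0.107,0.445,0,0,0,0,-1]]]}}

```text
clock: 25.98
tool_pos: [662.1, 89.1, 84.6]
orientation: [-0.0, 0.997, -0.073, 0.001]
force: [5.1, 1.4, 3.4]
gripper_width: 21.1
```

```bash
python3 orb.py
```

```text
clock 25.98 radius 75.6 turned 286.4 Ftan(resist) 3.44 Frad 4.02 Fz 3.4 w 21.1 z 84.6 yaw -8.32
```

Call:
{"api": "send_rows", "payload": {"motion": [[[-0.16,0.429,0,0,0,0,-1],[-0.211,0.406,0,0,0,0,-1],[-0.259,0.377,0,0,0,0,-1]]]}}

```text
clock: 26.35
tool_pos: [646.3, 66.4, 84.6]
orientation: [-0.0, 0.997, -0.073, 0.002]
force: [6.3, -0.5, 3.0]
gripper_width: 21.0
```

```bash
python3 orb.py 5 18 308
```

```text
clock 26.35 radius 75.8 turned 307.5 Ftan(resist) 4.18 Frad 4.69 Fz 3.0 w 21.0 z 84.6 yaw -8.32
[[-0.212, 0.249], [-0.233, 0.229], [-0.252, 0.208], [-0.27, 0.185], [-0.285, 0.161], [-0.298, 0.136], [-0.308, 0.109], [-0.317, 0.082], [-0.323, 0.054], [-0.326, 0.026], [-0.327, -0.003], [-0.326, -0.031], [-0.322, -0.06], [-0.315, -0.087], [-0.306, -0.115], [-0.295, -0.141], [-0.282, -0.166], [-0.266, -0.19]]
```

Call:
{"api": "send_rows", "payload": {"motion": [[[-0.212,0.249,0,0,0,0,-1],[-0.233,0.229,0,0,0,0,-1],[-0.252,0.208,0,0,0,0,-1]]]}}

```text
clock: 26.72
tool_pos: [630.4, 54.5, 84.6]
orientation: [0.0, 0.997, -0.073, 0.002]
force: [5.3, -2.4, 2.0]
gripper_width: 21.3
```

```bash
python3 orb.py
```

```text
clock 26.73 radius 75.9 turned 322.5 Ftan(resist) 3.46 Frad 4.7 Fz 2.0 w 21.3 z 84.6 yaw -8.32
```

Call:
{"api": "send_rows", "payload": {"motion": [[[-0.27,0.185,0,0,0,0,-1],[-0.285,0.161,0,0,0,0,-1],[-0.298,0.136,0,0,0,0,-1]]]}}

```text
clock: 27.1
tool_pos: [611.9, 47.2, 84.5]
orientation: [0.0, 0.997, -0.072, 0.001]
force: [4.5, -3.6, 2.2]
gripper_width: 21.1
```

```bash
python3 orb.py
```

```text
clock 27.1 radius 75.8 turned 337.6 Ftan(resist) 3.51 Frad 4.61 Fz 2.2 w 21.1 z 84.5 yaw -8.31
```

Call:
{"api": "send_rows", "payload": {"motion": [[[-0.308,0.109,0,0,0,0,-1],[-0.317,0.082,0,0,0,0,-1]]]}}

```text
clock: 27.35
tool_pos: [598.7, 45.1, 84.5]
orientation: [0.001, 0.997, -0.072, 0.001]
force: [4.6, -3.8, 2.9]
gripper_width: 20.7
```

```bash
python3 orb.py
```

```text
clock 27.35 radius 75.8 turned 347.7 Ftan(resist) 4.32 Frad 4.13 Fz 2.9 w 20.7 z 84.5 yaw -8.31
```

Call:
{"api": "send_rows", "payload": {"motion": [[[-0.323,0.054,0,0,0,0,-1],[-0.326,0.026,0,0,0,0,-1]]]}}

```text
clock: 27.6
tool_pos: [585.3, 45.5, 84.4]
orientation: [0.001, 0.997, -0.072, 0.001]
force: [3.1, -5.0, 2.8]
gripper_width: 21.0
```

```bash
python3 orb.py
```

```text
clock 27.6 radius 75.8 turned 357.8 Ftan(resist) 3.66 Frad 4.65 Fz 2.8 w 21.0 z 84.4 yaw -8.31
```

Call:
{"api": "send_rows", "payload": {"motion": [[[-0.327,-0.003,0,0,0,0,-1],[-0.326,-0.031,0,0,0,0,-1]]]}}

```text
clock: 27.85
tool_pos: [572.4, 48.1, 84.4]
orientation: [0.001, 0.997, -0.072, 0.001]
force: [3.6, -4.9, 3.1]
gripper_width: 20.7
```

```bash
python3 orb.py
```

```text
clock 27.85 radius 75.7 turned 7.8 Ftan(resist) 4.86 Frad 3.69 Fz 3.1 w 20.7 z 84.4 yaw -8.31
```

Call:
{"api": "send_rows", "payload": {"motion": [[[-0.322,-0.06,0,0,0,0,-1],[-0.315,-0.087,0,0,0,0,-1]]]}}

```text
clock: 28.1
tool_pos: [560.6, 52.8, 84.4]
orientation: [0.001, 0.997, -0.072, 0.001]
force: [5.3, -4.8, 2.9]
gripper_width: 21.6
```

```bash
python3 orb.py 4 12 378
```

```text
clock 28.1 radius 75.6 turned 17.4 Ftan(resist) 6.85 Frad 2.04 Fz 2.9 w 21.6 z 84.4 yaw -8.29
[[-0.246, -0.09], [-0.239, -0.106], [-0.231, -0.123], [-0.222, -0.139], [-0.212, -0.154], [-0.201, -0.168], [-0.188, -0.182], [-0.175, -0.195], [-0.161, -0.206], [-0.146, -0.217], [-0.131, -0.227], [-0.115, -0.235]]
```

Call:
{"api": "send_rows", "payload": {"motion": [[[-0.246,-0.09,0,0,0,0,-1]]]}}

```text
clock: 28.22
tool_pos: [556.1, 55.2, 84.4]
orientation: [0.001, 0.997, -0.072, 0.001]
force: [4.3, -6.4, 2.9]
gripper_width: 21.3
```

```bash
python3 orb.py
```

```text
clock 28.23 radius 75.5 turned 21.3 Ftan(resist) 6.93 Frad 3.44 Fz 2.9 w 21.3 z 84.4 yaw -8.29
```

Call:
{"api": "send_rows", "payload": {"motion": [[[0,0,0,0,0,0,-1],[0,0,0,0,0,0,-1]]]}}

```text
clock: 28.48
tool_pos: [555.7, 55.4, 84.3]
orientation: [0.001, 0.997, -0.072, 0.001]
force: [3.0, -5.4, 3.6]
gripper_width: 21.0
```

```bash
python3 orb.py
```

```text
clock 28.48 radius 75.6 turned 21.6 Ftan(resist) 5.33 Frad 3.2 Fz 3.6 w 21.0 z 84.3 yaw -8.29
```

Turning force 6.9 N, holding about 5 N, about 15° past contact: that is firm. Release the grip, rise, and look at the hub.

Call:
{"api": "send_rows", "payload": {"motion": [[[0,0,0,0,0,0,1],[0,0,0,0,0,0,1],[0,0,0,0,0,0,1],[0,0,0,0,0,0,1],[0,0,0,0,0,0,1],[0,0,-1,0,0,0,1],[0,0,-1,0,0,0,1],[0,0,-0.6,0,0,0,1],[0.2,-0.95,0,0,0,0,1],[0.2,-0.95,0,0,0,0,1],[0.2,-0.95,0,0,0,0,1],[0,0,0,0,0,0,1]]]}}

```text
clock: 29.98
tool_pos: [575.8, 112.3, 135.5]
orientation: [0.0, 0.997, -0.071, -0.0]
force: [0.1, 0.5, 0.2]
gripper_width: 85.4
```

```bash
python3 - <<'E'
from h import *
s=arm.state(); R=rot(s["orientation"]); print(s["tool_pos"].round(1),s["gripper_width"],s["clock"],np.degrees(np.arctan2(R[1,0],R[0,0])))
c=cam("wrist"); p,d=arm.capture("wrist"); u,v,P=cloud(c,d)
h=(np.hypot(P[:,0]-593.5,P[:,1]-120.6)<22)&(P[:,2]>124)&(P[:,2]<132); print("hub top",h.sum(),P[h].mean(0).round(1),np.median(P[h][:,2]).round(1),cv2.minAreaRect(P[h][:,:2].astype(np.float32)))
g=(np.hypot(P[:,0]-560,P[:,1]-53)<30)&(P[:,2]>136)&(P[:,2]<146); print("grip",g.sum(),P[g].mean(0).round(1) if g.any() else "")
# gaps profile/jaw/backjaw
rgb=p[v,u].astype(int); th=np.radians(105.2); Y=np.array([np.cos(th),np.sin(th)]); X=np.array([Y[1],-Y[0]])
L=(P[:,:2]-[593.3,120.8])@np.c_[X,Y]; m=(abs(L[:,0])<30)&(L[:,1]>30)&(L[:,1]<190)
for n,k in (("red",(rgb[:,0]>110)&(rgb[:,1]<70)&(P[:,2]>57)),("white",(rgb.min(1)>150)&(abs(P[:,2]-55)<4)),("blue",(rgb[:,2]>rgb[:,0]+40)&(L[:,1]>110)&(P[:,2]>58))):
    k=k&m; print(n,k.sum(),np.percentile(L[k][:,1],[1,99]).round(1) if k.any() else "")
cv2.imwrite("pics/w9.png",p[:,:,::-1])
E
```

```text
[575.8 112.3 135.5] 85.36583900433723 29.975 -8.198105092832044
hub top 2890 [593.4 120.8 128.1] 128.1 ((593.331298828125, 119.94577026367188), (27.00079917907715, 26.447307586669922), 67.57490539550781)
grip 1223 [565.3  53.7 140.6]
red 2978 [83.5 98.9]
white 3296 [105.3 138.1]
blue 0
```

View pics/w9.png

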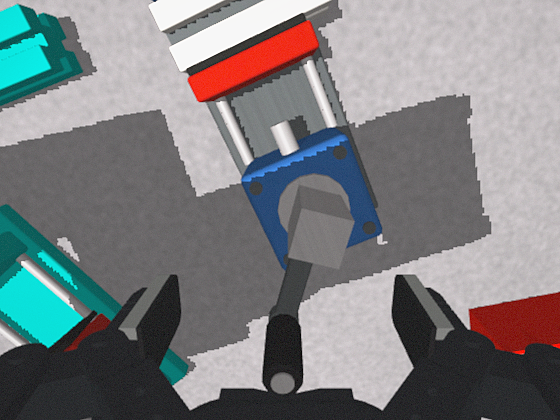

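Picture: hub at (322,225), red jaw at (252,65) hard against the profile. The crank sprang back about 7°, as expected. Now grip the hub at yaw -22.4°.

Call:
{"api": "send_rows", "payload": {"motion": [[[0.812,-0.53,0,0,0,0,1],[0,0,0,0,0,0.0197,1],[0,0,0,0,0,0.0197,1],[0,0,0,0,0,0,1],[0,0,0.9,0,0,0,1],[0,0,0.9,0,0,0,1],[0,0,0.88,0,0,0,1],[0,0,0,0,0,0,1]]], "squeeze": 50}}

```text
clock: 31.02
tool_pos: [591.5, 118.3, 80.1]
orientation: [0.001, 0.981, -0.195, -0.002]
force: [-0.4, -0.2, 0.2]
gripper_width: 85.3
```

Call:
{"api": "send_rows", "payload": {"motion": [[[0,0,0,0,0,0,-1],[0,0,0,0,0,0,-1],[0,0,0,0,0,0,-1],[0,0,0,0,0,0,-1],[0,0,0,0,0,0,-1],[0,0,0,0,0,0,-1],[0,0,0,0,0,0,-1]]], "squeeze": 50}}

```text
clock: 31.9
tool_pos: [593.4, 118.8, 83.2]
orientation: [-0.0, 0.981, -0.195, 0.0]
force: [-1.1, 1.2, 5.3]
gripper_width: 25.3
```

```bash
python3 - <<'E'
from h import *
s=arm.state(); R=rot(s["orientation"]); print(s["tool_pos"].round(1),s["gripper_width"],np.degrees(np.arctan2(R[1,0],R[0,0])),s["force"].round(1),s["torque"].round(3))
E
```

```text
[593.4 118.8  83.2] 25.344685348520056 -22.512096110076335 [-1.1  1.2  5.3] [0.045 0.278 0.1  ]
```

Call:
{"api": "send_rows", "payload": {"motion": [[[0,0,-0.2,0,0,0,-1],[0,0,-0.3,0,0,0,-1],[0,0,-0.4,0,0,0,-1],[0,0,-0.6,0,0,0,-1],[0,0,-0.8,0,0,0,-1],[0,0,-0.8,0,0,0,-1],[0,0,0,0,0,0,-1]]]}}

```text
clock: 32.78
tool_pos: [594.3, 118.9, 146.7]
orientation: [-0.001, 0.981, -0.195, 0.002]
force: [1.3, -0.8, -3.5]
gripper_width: 25.3
```

```bash
python3 - <<'E'
from h import *
s=arm.state(); R=rot(s["orientation"]); print(s["tool_pos"].round(1),s["gripper_width"],np.degrees(np.arctan2(R[1,0],R[0,0])),s["force"].round(1),s["torque"].round(3))
c=cam("wrist"); p,d=arm.capture("wrist"); u,v,P=cloud(c,d); T=(P-s["tool_pos"])@R; 
m=(abs(T[:,0])<10)&(T[:,1]>-20)&(T[:,1]<5)&(T[:,2]>-42)&(T[:,2]<12)
print(T[m][:,2].max(),np.median(T[m][:,1]))
cb=cam("top"); p2,d2=arm.capture("top"); u,v,P=cloud(cb,d2); rgb=p2[v,u].astype(int)
b=(u>335)&(u<420)&(v>200)&(v<290)&(rgb[:,0]>rgb[:,2]+40)&(abs(P[:,2]-12)<6); print(cv2.minAreaRect(P[b][:,:2].astype(np.float32)),P[b].mean(0))
E
```

```text
[594.3 118.9 146.7] 25.26113410289797 -22.52485022603619 [ 1.3 -0.8 -3.5] [ 0.05  -0.031 -0.002]
1.0726732007506283 -14.207690824573792
((488.5414123535156, -250.5063018798828), (199.6070556640625, 220.08596801757812), 81.38807678222656) [ 486.1521464  -249.75359539   12.17915839]
```

Call:
{"api": "send_rows", "payload": {"motion": [[[0.05,0.5,0,0,0,0,-1],[0.105,0.975,0,0,0,0,-1],[0.105,0.975,0,0,0,0,-1],[0.105,0.975,0,0,0,0,-1],[0.105,0.975,0,0,0,0,-1],[0.105,0.975,0,0,0,0,-1],[0.105,0.975,0,0,0,0,-1],[0.105,0.975,0,0,0,0,-1],[0.105,0.975,0,0,0,0,-1],[0.105,0.975,0,0,0,0,-1],[0.105,0.975,0,0,0,0,-1],[0.105,0.975,0,0,0,0,-1]]]}}

```text
clock: 34.38
tool_pos: [529.0, -99.2, 144.5]
orientation: [0.0, 0.981, -0.195, 0.0]
force: [0.6, -0.0, -3.1]
gripper_width: 25.1
```

Call:
{"api": "send_rows", "payload": {"motion": [[[0.105,0.975,0,0,0,0,-1],[0.105,0.975,0,0,0,0,-1],[0.105,0.975,0,0,0,0,-1],[0.105,0.975,0,0,0,0,-1],[0.105,0.975,0,0,0,0,-1],[0.105,0.975,0,0,0,0,-1],[0.05,0.5,0,0,0,0,-1],[0,0,0.6,0,0,0,-1],[0,0,0.9,0,0,0,-1],[0,0,0.9,0,0,0,-1],[0,0,0.9,0,0,0,-1],[0,0,0,0,0,0,-1]]]}}

```text
clock: 35.88
tool_pos: [492.1, -219.6, 76.4]
orientation: [-0.0, 0.981, -0.195, -0.002]
force: [-0.5, -0.3, -2.2]
gripper_width: 25.3
```

Call:
{"api": "send_rows", "payload": {"motion": [[[0,0,0.9,0,0,0,-1],[0,0,0.7,0,0,0,-1],[0,0,0.5,0,0,0,-1],[0,0,0.3,0,0,0,-1],[0,0,0,0,0,0,-1],[0,0,0,0,0,0,-1]]]}}

```text
clock: 36.62
tool_pos: [493.6, -220.6, 30.8]
orientation: [0.0, 0.981, -0.195, 0.0]
force: [-0.2, 0.2, -3.1]
gripper_width: 25.4
```

Call:
{"api": "send_rows", "payload": {"motion": [[[0,0,0.35,0,0,0,-1],[0,0,0.25,0,0,0,-1],[0,0,0.15,0,0,0,-1],[0,0,0,0,0,0,-1],[0,0,0,0,0,0,-1]]]}}

```text
clock: 37.25
tool_pos: [493.3, -220.5, 15.5]
orientation: [0.0, 0.981, -0.195, 0.0]
force: [0.2, -0.0, -4.0]
gripper_width: 25.2
```

```bash
python3 - <<'E'
from h import *
s=arm.state(); R=rot(s["orientation"]); print(s["tool_pos"].round(1),s["force"].round(1))
c=cam("wrist"); p,d=arm.capture("wrist"); u,v,P=cloud(c,d); T=(P-s["tool_pos"])@R
m=(abs(T[:,0])<10)&(T[:,1]>-20)&(T[:,1]<-11)&(T[:,2]>-42)&(T[:,2]<20)
f=m&(abs(T[:,1]-np.median(T[m][:,1]))<1.2); print("underside z<=",np.percentile(P[f][:,2],[0,2]).round(1))
E
```

```text
[ 493.3 -220.5   15.5] [ 0.2 -0.  -4. ]
underside z<= [10.3 11.7]
```

Still about 2 mm of air (force is unchanged at the weight). Lower in 1 mm steps.

Call:
{"api": "send_rows", "payload": {"motion": [[[0,0,0.05,0,0,0,-1],[0,0,0.05,0,0,0,-1],[0,0,0,0,0,0,-1]]]}}

```text
clock: 37.67
tool_pos: [493.3, -220.5, 13.5]
orientation: [0.0, 0.981, -0.195, 0.0]
force: [-0.0, -0.3, -2.6]
gripper_width: 25.3
```

Call:
{"api": "send_rows", "payload": {"motion": [[[0,0,0.05,0,0,0,-1],[0,0,0,0,0,0,-1]]]}}

```text
clock: 37.92
tool_pos: [493.5, -220.5, 13.2]
orientation: [0.0, 0.981, -0.195, 0.0]
force: [-1.8, 1.7, 5.0]
gripper_width: 24.9
```

Contact (5 N upward). Open, rise, and check.

Call:
{"api": "send_rows", "payload": {"motion": [[[0,0,0,0,0,0,1],[0,0,0,0,0,0,1],[0,0,0,0,0,0,1],[0,0,0,0,0,0,1],[0,0,0,0,0,0,1],[0,0,0,0,0,0,1],[0,0,-0.8,0,0,0,1],[0,0,-1,0,0,0,1],[0,0,-1,0,0,0,1],[0,0,-1,0,0,0,1],[0,0,-1,0,0,0,1],[0,0,-1,0,0,0,1]]]}}

```text
clock: 39.42
tool_pos: [493.4, -220.5, 130.3]
orientation: [0.0, 0.981, -0.195, 0.001]
force: [-0.6, -0.7, -0.1]
gripper_width: 85.1
```

Call:
{"api": "send_rows", "payload": {"motion": [[[0,-1,-0.5,0,0,0,1],[0,-1,0,0,0,0,1],[0,0,0,0,0,0,1],[0,0,0,0,0,0,1]]]}}

```text
clock: 39.92
tool_pos: [508.3, -182.8, 137.8]
orientation: [-0.0, 0.981, -0.195, -0.001]
force: [0.1, -0.0, -0.3]
gripper_width: 85.5
```

```bash
python3 - <<'E'
from h import *
s=arm.state(); print(s["tool_pos"].round(1),s["force"].round(1),s["gripper_width"],s["clock"])
c=cam("wrist"); p,d=arm.capture("wrist"); u,v,P=cloud(c,d)
h=(np.hypot(P[:,0]-494,P[:,1]+219)<24)&(P[:,2]>52)&(P[:,2]<64); A=np.c_[P[h][:,:2],np.ones(h.sum())]; k=np.linalg.lstsq(A,P[h][:,2],rcond=None)[0]
print("hub",P[h].mean(0).round(1),"tilt",np.hypot(*k[:2]).round(3),cv2.minAreaRect(P[h][:,:2].astype(np.float32)))
g=(np.hypot(P[:,0]-465,P[:,1]+289)<25)&(P[:,2]>66)&(P[:,2]<77); print("griptop",P[g].mean(0).round(1))
q,d2=arm.capture("scene"); cv2.imwrite("pics/f.png",np.hstack([cv2.resize(p,(400,300)),cv2.resize(q,(400,300))])[:,:,::-1])
E
```

```text
[ 508.3 -182.8  137.8] [ 0.1 -0.  -0.3] 85.5418790472439 39.925
hub [ 494.1 -217.8   57.9] tilt 0.047 ((493.7415466308594, -218.99649047851562), (26.943449020385742, 25.56916046142578), 67.32425689697266)
griptop [ 465.8 -285.8   70.8]
```

View pics/f.png

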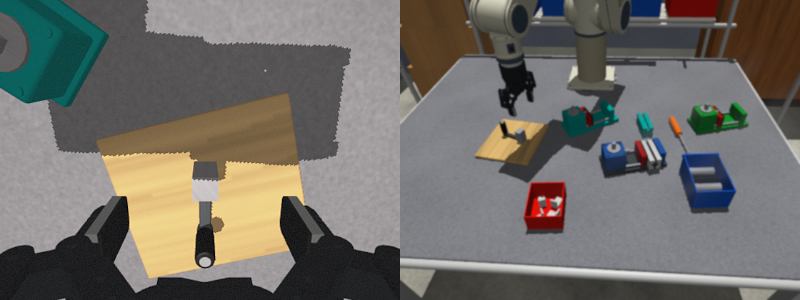

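The crank lies flat on the board (hub top 57.9, grip top 70.8; expected 58 and 71), hub at px (205,188) in the left picture. In the right picture the profile is held between the jaws and the bystanders are in place. Handing in.

```bash
python3 -c "
from bench import arm
print(arm.finish_job())"
```

```text
the job is handed in; nothing more can be done
None
```

The job is handed in: the profile is clamped and the crank is back on the plywood board. No verdict was reported, so this rests on my own readings.

**What I did**
- I fitted the crank on the blue clamp's shaft with at most about 14 N of pressing. The hub top then read 128.1 mm, which puts the underside at 82 mm, so it was fully home.
- I turned it by the grip about 381° clockwise. The force while turning was about 6.9 N, and about 5.3 N when held. On release it sprang back about 7°.
- I lifted the crank off, set it down on the board under control (5 N contact before opening) and backed the arm clear. It finished at about 40 s of the 72 s.

**Last checks**
- **Crank:** the hub top was at 57.9 mm and the grip top at 70.8 mm, against 58 and 71 expected for lying flat on the board. A rough plane fit gave 0.047 rad of tilt. That is under the 0.06 limit but close; I think stray edge points inflated it, and I did not repeat it.
- **Clamp:** the jaw was against the profile in the pictures. I estimate about 50 N while turning from the angle past contact, and about 30 N after release; I did not measure either directly.
- **Bystanders:** the screwdriver and bins looked unmoved in the last picture; I did not measure them.

**What disagreed**
- **TCP offset:** the reported TCP lay about 38 mm further ahead of the fingertips than the description says. My first grasp therefore closed just above the hub, touching nothing. I measured the offset with the wrist depth camera and corrected for it.
- **Turning force:** the free turning force read 3.5–4 N, against the 2.7 N stated.
- **Held force:** the held reading of 5.3 N was above the stated 4 N or so.

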